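# Eject a cured specimen mount from the mounting press

### The arm

A 6-joint arm with a two-finger parallel gripper is mounted at the origin on a cart in front of the work surface, level with it; the furniture and walls round the work are solid. World frame = base frame: x ahead of the robot, y to its left, z up, the work surface at z = 0. Lengths are in m, angles in rad, forces in N, time in s.
With the tool pointing down it reaches from about 0.25 to 0.775 m from the base axis. Payload 4 kg.
Tool frame: the origin (TCP) lies midway between the tips of the shut fingers; the grasp point (between the pads) lies 19 mm behind it; y points along the fingers, x is the direction in which the jaws open and shut, and the axes are right-handed (so a half turn about y gives the same grasp; the last joint's range is limited). The gripper opens to 94 mm and grips with 3 to 60 N. Pads are 16 mm wide; open, the fingers measure 119 mm over their backs; the gripper's body (75 mm by 177 mm) begins 78 mm behind the grasp point.
Start: joints at [-1.26, 0.087, 1.371, -0, 1.684, -0.103], TCP at [0.221, -0.504, 0.206] pointing down, gripper open.
Joint ranges: [-3.1, 3.1], [-0.76, 2.03], [0.27, 2.55], [-1.08, 4.22], [0.17, 2.65], [-2.57, 2.57]. Speed limits (rad/s): [2.79, 2.79, 3.14, 3.14, 3.14, 3.14].

### API

Orientations are given as [roll, pitch, yaw] about the fixed x, y, z axes, in that order (R = Rz(yaw) Ry(pitch) Rx(roll)).
In Python, from bench import robot gives the robot as it stands.
- The arm moves only by the shell command python3 -m creep 'ROWS'. ROWS is JSON, a list of rows, each a list of 7 numbers: the shift along the tool's x, y, z in mm, then the turn, a rotation vector about the tool's x, y, z in degrees, then the closure in counts, from 0 (fully open) to 255 (shut). A call has 1 to 5 rows; each row is the pose to reach, as a shift and turn from the pose commanded when the call began, along the tool's axes at that moment; what a row does not reach only later rows make up. A row lasts 1/8 s, in which the tool goes at most 62.5 mm and 10.7 degrees, less where a joint would pass 70% of its speed; a pose out of reach is approached as far as the arm can. A call with a gripper value outside its range is refused whole. The fingers move at their own pace and stop on an object; the grip force is fixed at half the most. Time passes only in rows, so rows that repeat a pose let the fingers close. It gives the time, the measured TCP pose, the force and the opening at its end, in the units of the state.
- robot.get_obs(): the state, without advancing time (a new reading comes with each control period).
- robot.snapshot(name): name is "side" or "top" or "wrist"; returns a dict with "color" (420x560x3 uint8, blue, green, red), "fx", "fy", "cx", "cy" (pixels), "k1" (the pictures are not rectified: a ray, as slopes to the right and down, at radius r is drawn at 1 + k1 r^2 times it, then the intrinsics apply), "world_from_camera" (4x4, takes a point from camera to world coordinates); the wrist camera has in their place "mount" (4x4, takes a point from camera to tool coordinates, whose origin is the TCP and whose axes are the tool frame's). Camera axes: x right, y down, z forward; pixel columns grow to the right and rows downward; lengths in m; the calibration is good to about 2 mm. A picture is of the moment at which its call begins: read the wrist's pose just before it. There is no depth.
- robot.close_job(): hands the job in, once; it reports no verdict.
Trained networks look in the newest picture that a camera, given by its name, has taken for a name from the list of things; names that differ only in an ending like _2 or _b are one class to them, and where a whole thing is asked for, a point or a joint stands for the part that bears it (a point fixed in the world has none). Each returns a list of dicts, best first, with "p" (0 to 1); they miss things now and then, are a little off and sometimes report something else, mostly with a low value. They report only what shows in the picture. A call takes as long as a camera call. They do not tell look-alikes from the thing itself.
- robot.spot_in(name, camera): "point" ([x, y, z] in m, in world coordinates, good to about 4 mm: the middle of the surface that is visible of it).
- robot.landmark_of(name, camera): "point" ([x, y, z] in m, in world coordinates, good to about 4 mm: a listed point, or the origin of a listed thing).
The state is a dict: "time": time; "joint_positions": joint angles; "qvel": joint speeds; "joint_torque": joint torques, N m; "tool_pos": TCP position; "ee_rot": TCP orientation; "wrist_force": force on the tool from outside, world axes, zero at the start; "wrist_torque": the same for the moment, N m; "width": finger opening in m.
Only numpy, scipy, OpenCV 4.12 (cv2) and the standard library are available. Lean on these libraries where they do the work, as an engineer would, in place of code of your own. Each camera call takes 0.05 s, during which the arm holds its last target.

### The job

Press the lever of the mounting press all the way down so that its ram lifts the red specimen mount right out of the mould. Then slide the mount off the ram onto the white-lined take-off tray, and leave it lying flat, wholly on the tray, polished face up. Do not drop or tip the mount, and do not disturb the vial, the cup or the tweezers.

Things in the scene. Friction and masses are not known exactly. Their poses are not given: they have to be found in the camera images.
- press: Specimen mounting press, fixed to the worktop (it is turned and placed differently each time). Origin on the worktop, below the centre of the round mould; z up. Light grey foot 116 x 150 mm, steel mould block 92 x 92 mm centred on the origin, its flat top (the deck) 52 mm above the worktop. In the deck is the mould, a round hole 41.6 mm wide. The press's +y side carries the take-off tray, its -y side the lever. The body's x axis runs along the width of the tray.
- mould_mouth (a point): Centre of the mould's mouth, level with the deck, 52 mm above the worktop.
- mount_centre (a point): Centre (half-way up) of the specimen mount: a dark red resin puck, 40 mm diameter, 20 mm high, about 60 g, with a polished steel rectangle in its top face. At the start it sits in the mould with its top 3 mm below the deck and 0.8 mm clearance all round, so it cannot be gripped there. With the lever fully down it stands wholly above the deck (underside 0.5 mm above deck level, centre 10.5 mm above it), on the ram. Its z axis is the puck's axis.
- ejector_lever (a joint): Angle of the lever about a level pin parallel to the press's x axis, rad. 0: lever raised, ram down; 0.60: lever fully down against its stop, ram head 0.5 mm above the deck. It grows as the pad goes down; starts at 0. The ram rises in proportion, 23.5 mm in all. The pivot is stiff: it takes about 3 to 5 N at the pad and the lever stays where it is left, so the ram stays up.
- lever_pad (a point): Centre of the upper face of the lever's black palm pad (36 mm along the press's x, 52 mm along the arm, 10 mm thick), 130 mm from the pivot pin. It is about 100 mm above the worktop when raised and about 24 mm when fully down; it moves on an arc about point lever_pivot, in the plane of the press's y and z axes, and is level in mid-stroke.
- lever_pivot (a point): Pivot pin of the lever, 42 mm above the worktop, 60 mm to the -y side of the mould's centre. The raised lever points to the press's -y side, 0.46 rad above level; fully down it points 0.14 rad below level. Two bracket cheeks either side of the pin rise to 50 mm above the worktop, just below the deck.
- tray_centre (a point): Centre of the take-off tray's floor. The aluminium tray with a white liner is 110 mm along the press's x and 116 mm along its y; it joins the deck edge at 47 mm from the mould's centre and its floor lies 1.5 mm below the deck (50.5 mm above the worktop). A rim 9 mm high runs round its three outer sides; the side towards the mould is open. Its centre is 105 mm from the mould's centre, on the press's +y side.
- hardener_vial: Small brown vial with a blue cap, 33 mm diameter, 70 mm high, standing on the worktop on the robot's side of the press, near the lever. Origin at its underside. Leave it alone.
- mixing_cup: Empty white cup, 61 mm wide, 66 mm high, standing to the right of the press. Origin at its underside. Leave it alone.
- steel_tweezers: Steel tweezers, 122 x 11 x 8 mm, lying on the worktop on the robot's side of the press, near the tray. Origin at the underside of their middle. Leave them alone.
There are look-alikes about, which are no part of the job. Of the things like the part that bears mount_centre, leave any that is purple; of the rest the smaller one is meant.

How it is judged:
By the outcome, as a careful person would: the job done as asked, in the order asked, and still so for the second after the job is handed in, with the robot touching nothing.
It also fails if it takes over 42 s, if anything falls off the work surface, if the arm or the gripper's body presses on something with over 40 N, if the wrist force passes 120 N, or if a joint passes its speed limit or range.

## Working session

There is one attempt and no reset: what is moved stays moved. The work goes in short steps, Python scripts to look and compute and a shell command to move; the robot and the scene stay as the last step left them, time stands still between calls to the robot, and variables do not carry over. Pictures are saved under pics/ and viewed, and the job is handed in when it is done.

```bash
ls; mkdir -p pics; python3 - <<'E'
from bench import robot
import cv2
o=robot.get_obs()
print({k:(v if not hasattr(v,'tolist') else v) for k,v in o.items()})
for n in ("side","top"):
    s=robot.snapshot(n); cv2.imwrite(f"pics/{n}0.png",s["color"])
    print(n,s["fx"],s["fy"],s["cx"],s["cy"],s["k1"],s["world_from_camera"])
    for t in ("mould_mouth","mount_centre","lever_pad","lever_pivot","tray_centre","hardener_vial","mixing_cup","steel_tweezers","press"):
        print(t,[(round(d["p"],2),[round(float(x),3) for x in d["point"]]) for d in robot.landmark_of(t,n)][:4])
E
```

```text
pics
{'time': 0.0, 'joint_positions': array([-1.26007096e+00,  8.79776717e-02,  1.37222651e+00, -9.56449146e-06,
        1.68358191e+00, -1.03121403e-01]), 'qvel': array([-2.45183877e-04, -2.98670154e-04,  5.36475135e-05, -1.01521303e-03,
       -8.02013864e-04, -3.41699377e-04]), 'joint_torque': array([ 6.46145090e-04, -3.40179348e+01, -3.02428007e+01,  7.16184033e-02,
        3.28880560e-02, -1.74578986e-04]), 'tool_pos': array([ 0.2209914 , -0.50306536,  0.20430585]), 'ee_rot': array([-1.57057999,  0.00218277, -1.15695039]), 'wrist_force': array([ 0.00765344, -0.89081345, -0.13176327]), 'wrist_torque': array([ 0.01288356,  0.04489307, -0.02186915]), 'width': 0.09415789674641926}
side 415.87243052457944 415.87243052457944 279.39060969134954 204.91132044119684 0.04489132498396175 [[-0.87322123 -0.17597391  0.45444237  0.07125387]
 [-0.48705829  0.34594094 -0.80193459  0.60564863]
 [-0.01609066 -0.92160623 -0.38779253  0.48566688]
 [ 0.          0.          0.          1.        ]]
mould_mouth [(0.82, [0.528, 0.049, 0.051])]
mount_centre [(0.84, [0.387, 0.048, 0.01]), (0.82, [0.663, 
[... 565 characters left out ...]
249e-01  2.27825293e-01  2.69016040e-01]
 [-9.99980890e-01 -6.10222381e-03 -9.91221336e-04 -1.82144153e-01]
 [ 2.35537852e-03 -2.27815274e-01 -9.73701522e-01  1.20846381e+00]
 [ 0.00000000e+00  0.00000000e+00  0.00000000e+00  1.00000000e+00]]
mould_mouth [(0.85, [0.525, 0.048, 0.048])]
mount_centre [(0.73, [0.663, 0.132, 0.015]), (0.73, [0.384, 0.047, 0.01]), (0.65, [0.524, 0.053, 0.038])]
lever_pad [(0.66, [0.5, -0.126, 0.095])]
lever_pivot [(0.72, [0.514, -0.011, 0.043])]
tray_centre [(0.69, [0.541, 0.153, 0.05])]
hardener_vial [(0.59, [0.419, -0.057, -0.001])]
mixing_cup [(0.85, [0.535, -0.462, -0.001])]
steel_tweezers [(0.46, [0.443, 0.122, 0.002])]
press [(0.61, [0.524, 0.047, -0.001])]
```

View pics/side0.png

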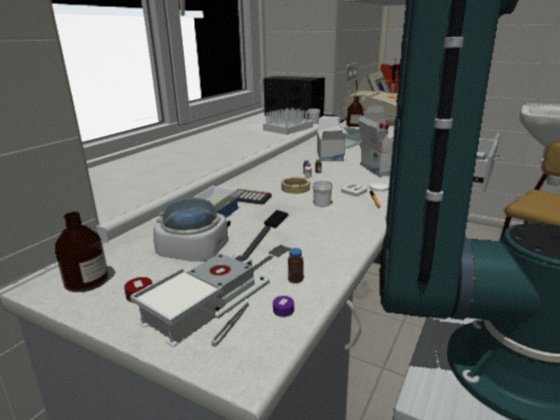

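View pics/top0.png

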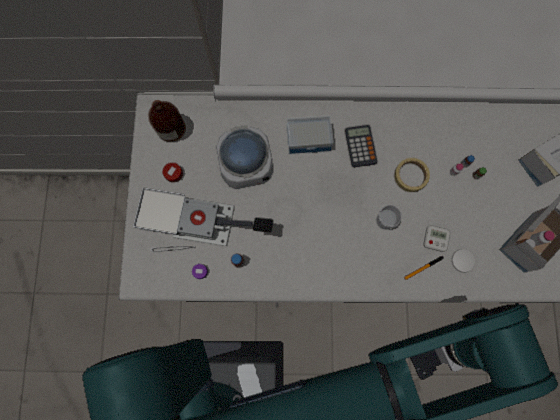

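```bash
cat > h.py <<'E'
import numpy as np, cv2
from scipy.spatial.transform import Rotation as R
from bench import robot
def K(s): return np.array([[s["fx"],0,s["cx"]],[0,s["fy"],s["cy"]],[0,0,1.]]),np.array([s["k1"],0,0,0,0.])
def wfc(s,obs=None):
    if "world_from_camera" in s: return np.array(s["world_from_camera"])
    T=np.eye(4);T[:3,:3]=R.from_euler("xyz",obs["ee_rot"]).as_matrix();T[:3,3]=obs["tool_pos"]
    return T@np.array(s["mount"])
def ray(s,uv,z,obs=None):
    k,d=K(s);T=wfc(s,obs)
    p=cv2.undistortPoints(np.array(uv,float).reshape(-1,1,2),k,d).reshape(-1,2)
    r=np.c_[p,np.ones(len(p))]@T[:3,:3].T
    return T[:3,3]+r*((z-T[2,3])/r[:,2])[:,None]
def proj(s,P,obs=None):
    k,d=K(s);T=np.linalg.inv(wfc(s,obs))
    return cv2.projectPoints(np.array(P,float).reshape(-1,3),cv2.Rodrigues(T[:3,:3])[0],T[:3,3],k,d)[0].reshape(-1,2)
def delta(pos,yaw=None):
    o=robot.get_obs();Rm=R.from_euler("xyz",o["ee_rot"])
    tgt=R.from_euler("xyz",[-np.pi/2,0,yaw])
    print("t",round(o["time"],2),"pos",o["tool_pos"].round(4),"rot",o["ee_rot"].round(3),"F",o["wrist_force"].round(1))
    print("shift mm",(Rm.inv().apply(np.array(pos)-o["tool_pos"])*1000).round(1),"turn deg",np.degrees((Rm.inv()*tgt).as_rotvec()).round(1))
MOUTH=np.array([.5255,.049,.052]);YAW=-.151
def P(x,y,z,m=None,yaw=None):
    m=MOUTH if m is None else m; yaw=YAW if yaw is None else yaw
    c,s=np.cos(yaw),np.sin(yaw)
    return np.array([m[0]+c*x-s*y,m[1]+s*x+c*y,z])
E
python3 - <<'E'
from h import *
for n in ("side","top"):
    s=robot.snapshot(n);im=s["color"]
    pts=[P(0,0,.052),P(0,-60e-3,.042),P(0,-.1765,.0997)]+[P(a,b,.052) for a in(-.046,.046) for b in(-.046,.046)]+[P(a,.047+b,.0595) for a in(-.055,.055) for b in(.116,)]
    uv=proj(s,pts)
    c=proj(s,[P(0,0,.052)])[0].astype(int); x0,y0=c[0]-95,c[1]-75
    crop=cv2.resize(im[y0:y0+150,x0:x0+190],None,fx=4,fy=4,interpolation=cv2.INTER_CUBIC)
    for q in uv: cv2.circle(crop,tuple(int(v) for v in (q-[x0,y0]+.5)*4),4,(0,255,0),1)
    cv2.imwrite(f"pics/{n}c.png",crop); print(n,x0,y0)
E
```

```text
side 124 194
top 102 142
```

View pics/sidec.png

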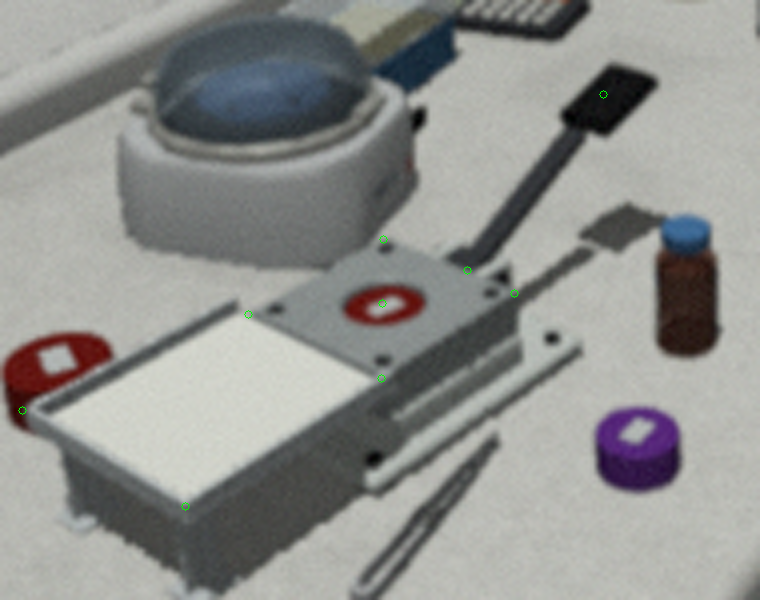

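View pics/topc.png

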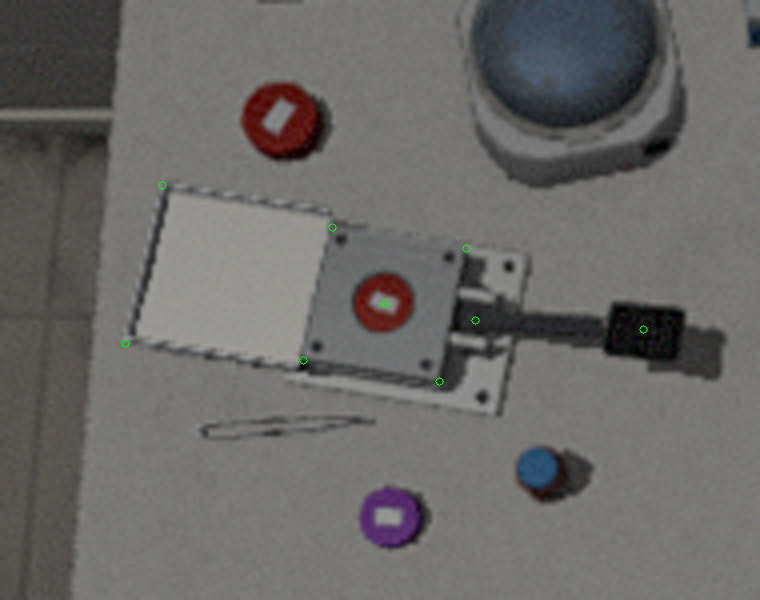

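```bash
python3 - <<'E'
from h import *
for n,x0,y0,px,pad in (("top",102,142,[(341,239),(449,257),(426,364),(317,346)],(645,331)),("side",124,194,[(277,310),(386,247),(491,292),(382,360)],(610,100))):
    s=robot.snapshot(n)
    w=ray(s,np.array(px)/4-.5+[x0,y0]+.0,.0525)
    print(n,w.mean(0).round(4))
    print("yaw from y-edges",[round(float(np.arctan2(-(a-b)[0],(a-b)[1])),3) for a,b in((w[0],w[1]),(w[3],w[2]))],"x-edges",[round(float(np.arctan2((a-b)[1],(a-b)[0])),3) for a,b in((w[0],w[3]),(w[1],w[2]))])
    print("pad",ray(s,np.array([pad])/4-.5+[x0,y0],.0997).round(4))
o=robot.get_obs();delta(P(0,-.1765,.125),YAW)
E
```

```text
top [0.5272 0.0504 0.0525]
yaw from y-edges [-0.163, -0.158] x-edges [-0.16, -0.165]
pad [[ 0.4982 -0.1266  0.0997]]
side [0.5261 0.0468 0.0525]
yaw from y-edges [-0.136, -0.158] x-edges [-0.157, -0.164]
pad [[ 0.4924 -0.1211  0.0997]]
t 1.2 pos [ 0.2212 -0.5036  0.2055] rot [-1.571 -0.    -1.157] F [ 0.3  0.  -1. ]
shift mm [-234.5   80.5  406.4] turn deg [  0.  -57.6   0. ]
```

```bash
sed -i 's/^MOUTH.*/MOUTH=np.array([.5265,.049,.052]);YAW=-.160/' h.py; python3 -c "
from h import *
delta(P(0,-.1765,.14),YAW)"
```

```text
t 1.2 pos [ 0.2212 -0.5036  0.2055] rot [-1.571 -0.    -1.157] F [ 0.3  0.  -1. ]
shift mm [-234.9   65.5  406. ] turn deg [  0.  -57.1   0. ]
```

```bash
python3 -m creep '[[-30,0,50,0,-10,0,255],[-60,0,105,0,-20,0,255],[-90,0,155,0,-30,0,255],[-120,0,205,0,-40,0,255],[-150,0,260,0,-50,0,255]]'
python3 -m creep '[[0,0,0,0,0,0,255]]'
python3 -c "
from h import *
delta(P(0,-.1765,.14),YAW)"
```

```text
time: 1.82
tool_pos: [0.3996, -0.2604, 0.2058]
ee_rot: [-1.571, -0.001, -0.279]
wrist_force: [0.9, 0.1, -0.0]
width: 0.0472
time: 1.95
tool_pos: [0.4008, -0.2585, 0.2058]
ee_rot: [-1.57, -0.001, -0.277]
wrist_force: [0.1, -0.9, -0.4]
width: 0.0373
t 1.95 pos [ 0.4008 -0.2585  0.2058] rot [-1.57e+00 -1.00e-03 -2.77e-01] F [ 0.1 -0.9 -0.4]
shift mm [ 57.4  65.9 154.8] turn deg [-0.  -6.7  0.1]
```

```bash
python3 -m creep '[[19,0,50,0,-2.3,0,255],[38,15,100,0,-4.6,0,255],[57,40,155,0,-6.7,0,255],[57,55,155,0,-6.7,0,255],[57,55,155,0,-6.7,0,255]]'
python3 - <<'E'
from h import *
delta(P(0,-.1765,.14),YAW)
o=robot.get_obs()
s=robot.snapshot("wrist");cv2.imwrite("pics/w1.png",s["color"])
s=robot.snapshot("side");cv2.imwrite("pics/s1.png",cv2.resize(s["color"][150:330,100:360],None,fx=3,fy=3))
E
```

```text
time: 2.58
tool_pos: [0.4956, -0.1299, 0.1488]
ee_rot: [-1.571, 0.004, -0.169]
wrist_force: [0.3, 0.6, -0.3]
width: 0.0003
t 2.58 pos [ 0.4956 -0.1299  0.1488] rot [-1.571  0.004 -0.169] F [ 0.3  0.6 -0.3]
shift mm [2.  8.8 5. ] turn deg [ 0.  -0.5 -0.2]
```

View pics/w1.png

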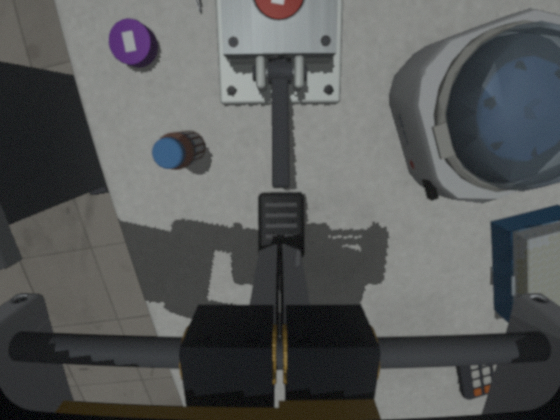

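View pics/s1.png

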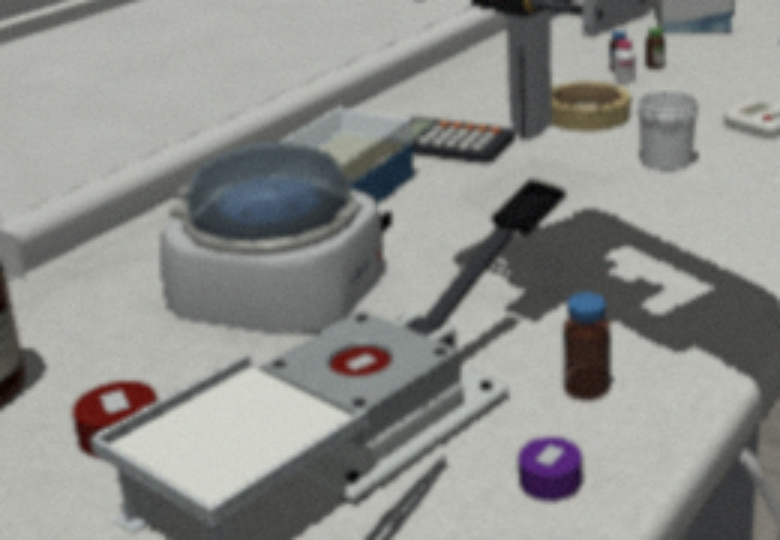

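```bash
python3 -m creep '[[2,25,5,0,-0.5,-0.2,255],[2,40,5,0,-0.5,-0.2,255],[2,48,5,0,-0.5,-0.2,255],[2,55,3,0,-0.5,-0.2,255],[2,62,0,0,-0.5,-0.2,255]]'
python3 -c "
from h import *
delta(P(0,-.184,.08),YAW)"
```

```text
time: 3.3
tool_pos: [0.4992, -0.1302, 0.0894]
ee_rot: [-1.572, -0.005, -0.159]
wrist_force: [-3.0, -0.9, 4.5]
width: 0.0004
t 3.3 pos [ 0.4992 -0.1302  0.0894] rot [-1.572 -0.005 -0.159] F [-3.  -0.9  4.5]
shift mm [-1.6  9.4 -2.7] turn deg [0.1 0.1 0.3]
```

```bash
python3 -m creep '[[-1,10,-3,0,0,0,255],[-1,20,-5,0,0,0,255],[-1,30,-7,0,0,0,255],[-1,40,-8,0,0,0,255],[-1,48,-8,0,0,0,255]]'
python3 -c "
from h import *
delta(P(0,-.1887,.024),YAW)"
```

```text
time: 3.92
tool_pos: [0.4975, -0.1376, 0.04]
ee_rot: [-1.571, -0.005, -0.159]
wrist_force: [1.3, -3.9, 4.7]
width: 0.0005
t 3.92 pos [ 0.4975 -0.1376  0.04  ] rot [-1.571 -0.005 -0.159] F [ 1.3 -3.9  4.7]
shift mm [-1.1 16.   0.2] turn deg [0.  0.1 0.3]
```

```bash
python3 -m creep '[[-1,6,0,0,0,0,255],[-1,11,0.5,0,0,0,255],[-1,15,1,0,0,0,255],[-1,17,1,0,0,0,255],[-1,17,1,0,0,0,255]]'
python3 -c "
from h import *
delta(P(0,-.1887,.024),YAW)"
```

```text
time: 4.55
tool_pos: [0.4967, -0.1359, 0.0261]
ee_rot: [-1.571, -0.005, -0.158]
wrist_force: [-2.8, -2.1, 14.4]
width: 0.0002
t 4.55 pos [ 0.4967 -0.1359  0.0261] rot [-1.571 -0.005 -0.158] F [-2.8 -2.1 14.4]
shift mm [-0.   2.1 -1.4] turn deg [0.  0.1 0.3]
```

```bash
python3 -m creep '[[0,2,0,0,0,0,255],[0,3,0,0,0,0,255],[0,3,0,0,0,0,255]]'
python3 - <<'E'
from h import *
s=robot.snapshot("side");cv2.imwrite("pics/s2.png",cv2.resize(s["color"][180:330,130:330],None,fx=4,fy=4,interpolation=cv2.INTER_CUBIC))
E
```

```text
time: 4.92
tool_pos: [0.4969, -0.136, 0.0256]
ee_rot: [-1.571, -0.006, -0.158]
wrist_force: [-6.7, 0.1, 26.1]
width: 0.0004
```

View pics/s2.png

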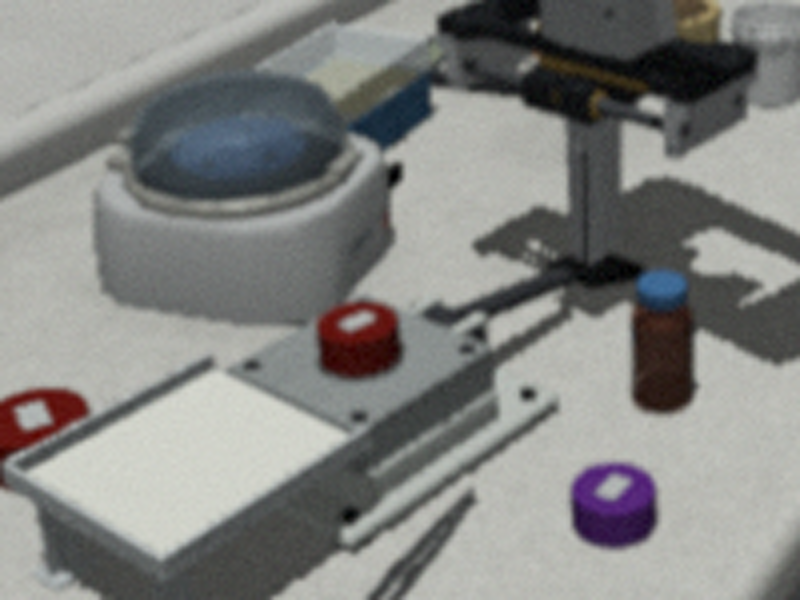

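```bash
python3 -m creep '[[0,-30,0,0,0,0,255],[0,-70,0,0,0,0,255],[0,-110,0,0,0,0,220],[0,-130,40,0,0,0,120],[0,-135,85,0,0,0,60]]'
python3 -m creep '[[0,0,0,0,0,0,60],[0,0,0,0,0,0,60]]'
python3 - <<'E'
from h import *
o=robot.get_obs()
s=robot.snapshot("wrist");cv2.imwrite("pics/w3.png",s["color"])
print("tcp px",proj(s,[o["tool_pos"]],o), "puck top pred",proj(s,[P(0,0,.0725)],o),o["width"])
print([(round(d["p"],2),d["point"].round(4) if hasattr(d["point"],'round') else d["point"]) for d in robot.landmark_of("mount_centre","wrist")])
delta(P(0,0,.12),YAW)
t=robot.snapshot("top");sd=robot.snapshot("side")
for z in (.09,.11,.13): print(z,ray(t,[(245,150),(222,165)],z).round(3),ray(sd,[(188.5,198.7)],z).round(3))
E
```

```text
time: 5.6
tool_pos: [0.5081, -0.0503, 0.1556]
ee_rot: [-1.569, -0.001, -0.16]
wrist_force: [0.6, -0.7, 0.0]
width: 0.0274
time: 5.85
tool_pos: [0.5076, -0.0515, 0.1537]
ee_rot: [-1.57, 0.001, -0.158]
wrist_force: [0.0, -0.8, -0.3]
width: 0.0467
tcp px [[281.44498452 256.31102603]] puck top pred [[284.8776142   93.62756801]] 0.04667422760280102
[(0.9, [0.3855, 0.0422, 0.0071]), (0.58, [0.5261, 0.0489, 0.063])]
t 5.95 pos [ 0.508  -0.0524  0.1541] rot [-1.571 -0.    -0.16 ] F [-0.  -0.8  0.2]
shift mm [  2.1  34.1 103.1] turn deg [-0.  0.  0.]
0.09 [[ 0.702 -0.075  0.09 ]
 [ 0.66  -0.015  0.09 ]] [[ 0.763 -0.143  0.09 ]]
0.11 [[ 0.694 -0.077  0.11 ]
 [ 0.653 -0.018  0.11 ]] [[ 0.728 -0.105  0.11 ]]
0.13 [[ 0.687 -0.079  0.13 ]
 [ 0.646 -0.021  0.13 ]] [[ 0.693 -0.067  0.13 ]]
```

View pics/w3.png

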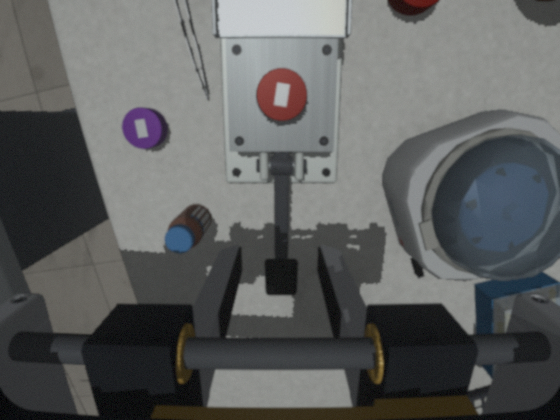

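```bash
python3 -m creep '[[0.5,0,50,0,0,0,55],[0.5,10,103,0,0,0,55],[0.5,30,103,0,0,0,55],[0.5,50,103,0,0,0,55],[0.5,50,103,0,0,0,55]]'
python3 - <<'E'
from h import *
o=robot.get_obs()
s=robot.snapshot("wrist");cv2.imwrite("pics/w4.png",s["color"])
print("tcp px",proj(s,[o["tool_pos"]],o), "puck top pred",proj(s,[P(0,0,.0725)],o),o["width"])
delta(P(0,0,.057),YAW)
s=robot.snapshot("side");cv2.imwrite("pics/s4.png",cv2.resize(s["color"][150:330,130:330],None,fx=3,fy=3,interpolation=cv2.INTER_CUBIC))
E
```

```text
time: 6.68
tool_pos: [0.5245, 0.0491, 0.1033]
ee_rot: [-1.572, 0.001, -0.16]
wrist_force: [0.3, 0.5, 0.0]
width: 0.0735
tcp px [[281.44399043 256.30513956]] puck top pred [[284.01475656 238.06218239]] 0.07351476514687187
t 6.72 pos [0.5254 0.049  0.1047] rot [-1.571e+00 -1.000e-03 -1.600e-01] F [ 0.3 -0.6  0. ]
shift mm [ 1.  47.8  0.2] turn deg [0.  0.  0.1]
```

View pics/w4.png

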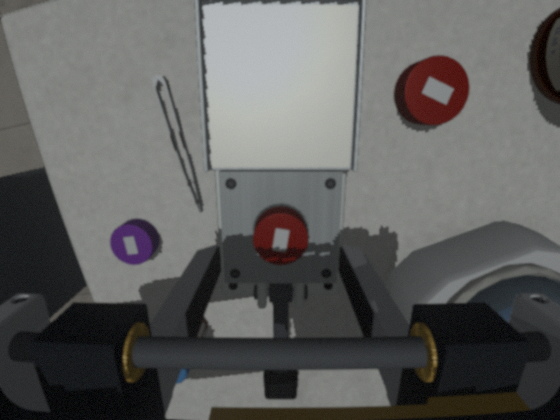

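View pics/s4.png

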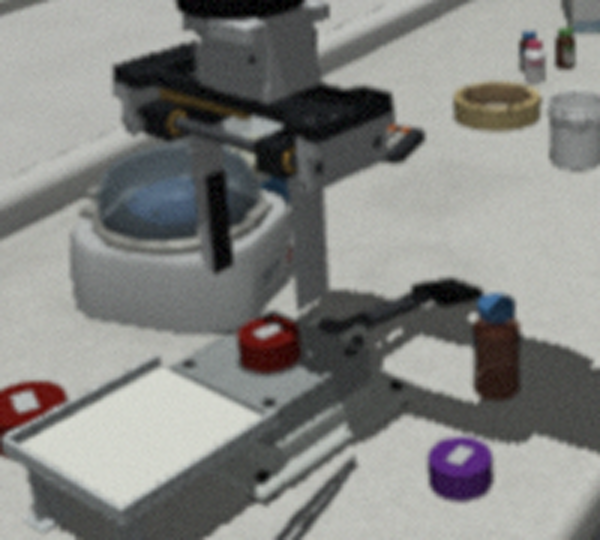

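```bash
python3 -m creep '[[0,15,1,0,0,0,55],[0,30,1,0,0,0,55],[0,40,1,0,0,0,55],[0,47,1,0,0,0,55],[0,47,1,0,0,0,55]]'
python3 - <<'E'
from h import *
s=robot.snapshot("side");cv2.imwrite("pics/s5.png",cv2.resize(s["color"][180:330,130:330],None,fx=4,fy=4,interpolation=cv2.INTER_CUBIC))
E
```

```text
time: 7.4
tool_pos: [0.5259, 0.0506, 0.0576]
ee_rot: [-1.571, -0.002, -0.159]
wrist_force: [-0.1, 0.7, 0.3]
width: 0.0738
```

View pics/s5.png

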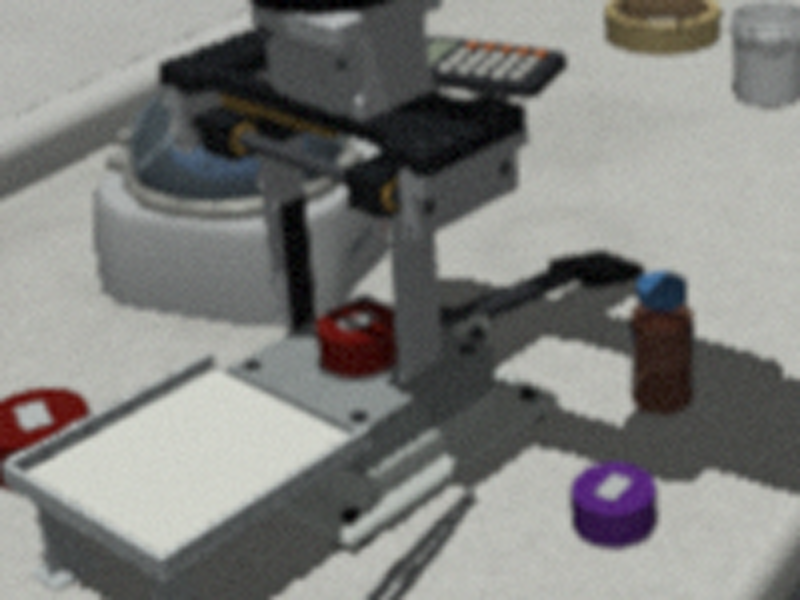

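```bash
python3 -m creep '[[0,0,0,0,0,0,110],[0,0,0,0,0,0,135],[0,0,0,0,0,0,145],[0,0,0,0,0,0,160],[0,0,0,0,0,0,180]]'
python3 -m creep '[[0,0,0,0,0,0,200],[0,0,0,0,0,0,200]]'
python3 - <<'E'
from h import *
s=robot.snapshot("side");cv2.imwrite("pics/s6.png",cv2.resize(s["color"][180:330,130:330],None,fx=4,fy=4,interpolation=cv2.INTER_CUBIC))
s=robot.snapshot("wrist");cv2.imwrite("pics/w6.png",s["color"])
E
```

```text
time: 8.07
tool_pos: [0.5264, 0.0505, 0.0586]
ee_rot: [-1.571, -0.004, -0.159]
wrist_force: [-0.7, 0.4, 1.6]
width: 0.0393
time: 8.32
tool_pos: [0.5264, 0.0505, 0.0586]
ee_rot: [-1.571, -0.004, -0.159]
wrist_force: [-1.0, -1.1, 2.1]
width: 0.0392
```

View pics/s6.png

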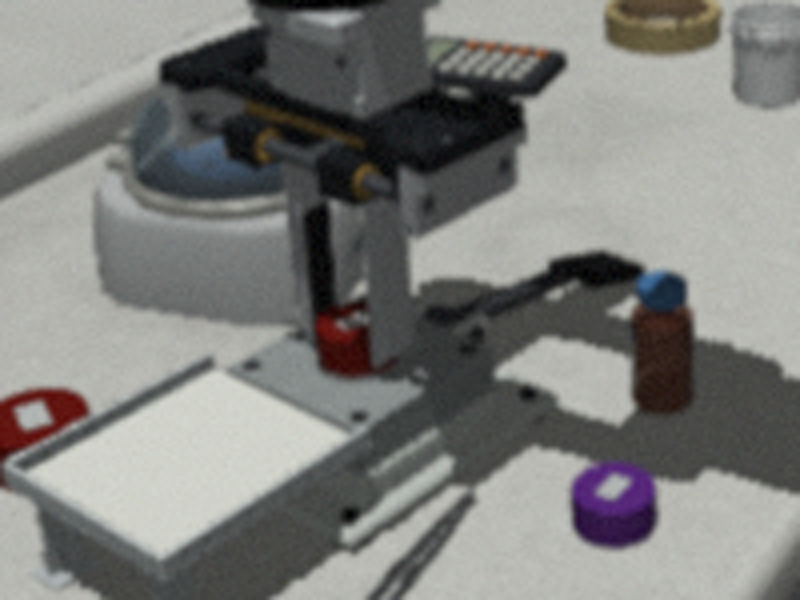

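View pics/w6.png

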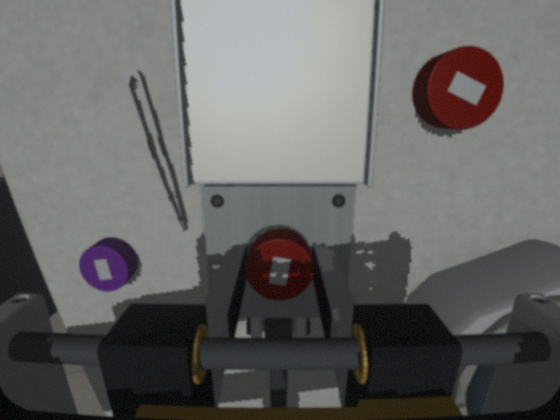

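```bash
python3 -m creep '[[0,-0.5,6,0,0,0,200],[0,-0.5,22,0,0,0,200],[0,-0.5,40,0,0,0,200],[0,-0.5,58,0,0,0,200],[0,-0.5,72,0,0,0,200]]'
python3 -m creep '[[0,0,12,0,0,0,200],[0,0,24,0,0,0,200],[0,0,32,0,0,0,200],[0,0,33,0,0,0,200],[0,0,33,0,0,0,200]]'
python3 - <<'E'
from h import *
delta(P(0,.105,.0566),YAW)
s=robot.snapshot("side");cv2.imwrite("pics/s7.png",cv2.resize(s["color"][200:350,110:310],None,fx=4,fy=4,interpolation=cv2.INTER_CUBIC))
s=robot.snapshot("wrist");cv2.imwrite("pics/w7.png",s["color"])
E
```

```text
time: 9.05
tool_pos: [0.5378, 0.1234, 0.0588]
ee_rot: [-1.571, -0.003, -0.157]
wrist_force: [-0.9, -0.1, -1.0]
width: 0.0393
time: 9.68
tool_pos: [0.5429, 0.154, 0.0589]
ee_rot: [-1.571, -0.003, -0.159]
wrist_force: [0.0, -0.3, -0.9]
width: 0.0392
t 9.68 pos [0.5429 0.154  0.0589] rot [-1.571 -0.003 -0.159] F [ 0.  -0.3 -0.9]
shift mm [ 0.5  2.3 -1.2] turn deg [0.  0.1 0.2]
```

View pics/s7.png

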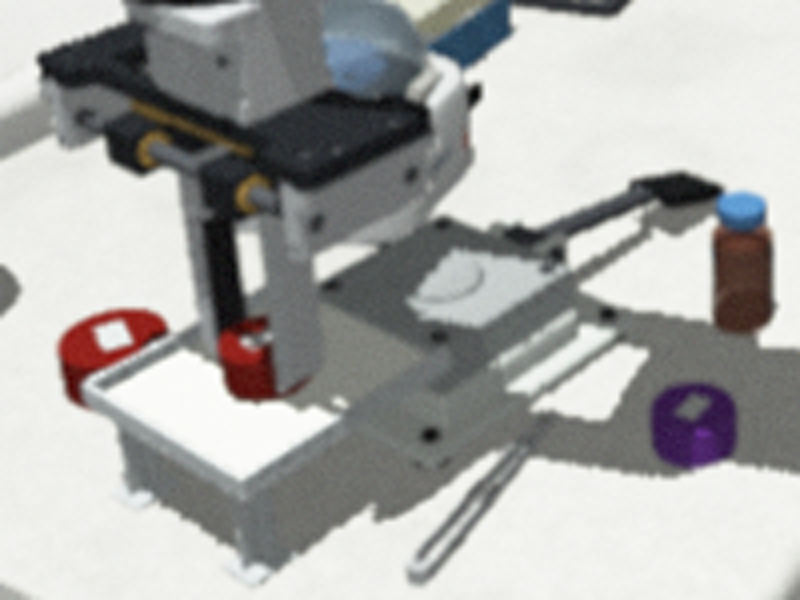

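View pics/w7.png

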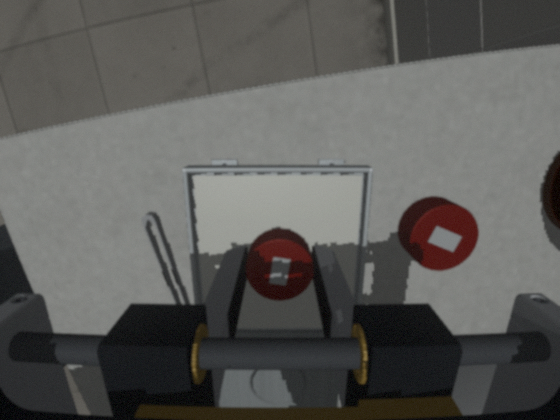

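```bash
python3 -m creep '[[0,0.7,0,0,0,0,200],[0,1.3,0,0,0,0,200],[0,1.8,0,0,0,0,200],[0,2.2,0,0,0,0,200],[0,2.2,0,0,0,0,200]]'
```

```text
time: 10.4
tool_pos: [0.5429, 0.1542, 0.0567]
ee_rot: [-1.571, -0.004, -0.159]
wrist_force: [0.7, -0.7, -1.9]
width: 0.0392
```

```bash
python3 -m creep '[[0,0.4,0,0,0,0,200],[0,0.4,0,0,0,0,200]]'; python3 -m creep '[[0,0.4,0,0,0,0,200],[0,0.4,0,0,0,0,200]]'
```

```text
time: 10.65
tool_pos: [0.543, 0.1543, 0.0567]
ee_rot: [-1.571, -0.004, -0.159]
wrist_force: [-0.7, 0.2, 0.7]
width: 0.0394
time: 10.9
tool_pos: [0.543, 0.1542, 0.0566]
ee_rot: [-1.571, -0.004, -0.159]
wrist_force: [-2.3, -0.1, 4.4]
width: 0.0391
```

```bash
python3 -m creep '[[0,0,0,0,0,0,148],[0,0,0,0,0,0,140],[0,0,0,0,0,0,125],[0,0,0,0,0,0,105],[0,0,0,0,0,0,95]]'; python3 -m creep '[[0,0,0,0,0,0,95],[0,-10,0,0,0,0,95],[0,-30,0,0,0,0,95],[0,-60,0,0,0,0,95],[0,-100,0,0,0,0,95]]'
python3 -m creep '[[0,-20,-50,0,0,0,95],[0,-30,-100,0,0,0,95],[0,-30,-100,0,0,0,95]]'
python3 - <<'E'
from h import *
s=robot.snapshot("side");cv2.imwrite("pics/s8.png",cv2.resize(s["color"][200:350,110:310],None,fx=4,fy=4,interpolation=cv2.INTER_CUBIC))
s=robot.snapshot("wrist");cv2.imwrite("pics/w8.png",s["color"])
print(robot.get_obs()["tool_pos"],robot.landmark_of("mount_centre","wrist"))
E
```

```text
time: 11.52
tool_pos: [0.5429, 0.1542, 0.0556]
ee_rot: [-1.571, -0.003, -0.159]
wrist_force: [0.4, -0.4, -0.8]
width: 0.0586
time: 12.15
tool_pos: [0.542, 0.1542, 0.1567]
ee_rot: [-1.571, -0.002, -0.159]
wrist_force: [0.3, -0.2, 0.4]
width: 0.0588
time: 12.52
tool_pos: [0.5273, 0.0529, 0.1885]
ee_rot: [-1.571, -0.008, -0.163]
wrist_force: [-0.1, 0.8, 0.4]
width: 0.059
[0.52687982 0.05551667 0.18666731] [{'point': [0.5468, 0.1513, 0.0572], 'p': 0.96}, {'point': [0.665, 0.1328, 0.0126], 'p': 0.91}, {'point': [0.3847, 0.0424, 0.0063], 'p': 0.88}]
```

View pics/s8.png

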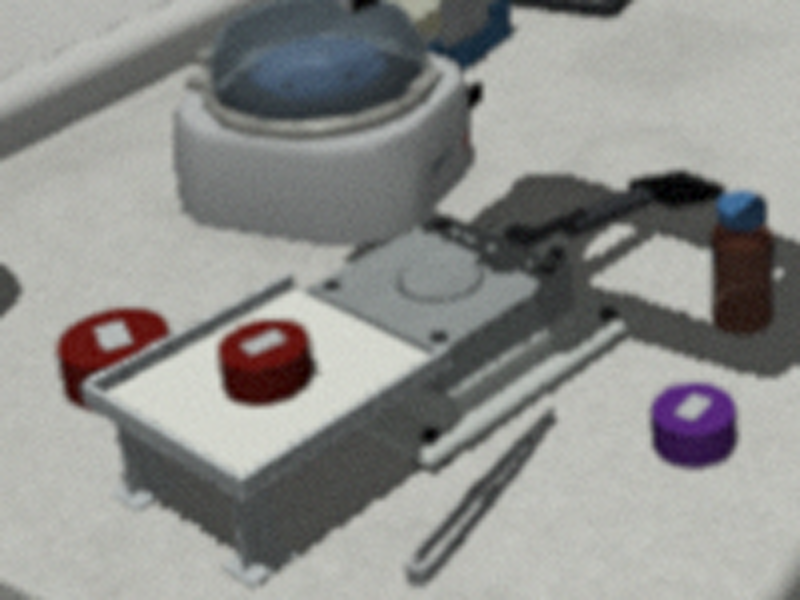

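View pics/w8.png

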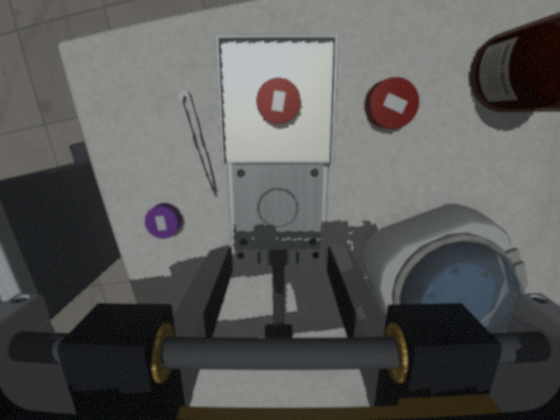

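The mount lies flat in the middle of the tray, polished face up, at wrist pixel (278,101). The lever is down, and the vial, tweezers and purple puck look unmoved. I'll hand in now.

```bash
python3 -m creep '[[0,0,0,0,0,0,95],[0,0,0,0,0,0,95]]'; python3 -c "
from bench import robot
print(robot.close_job())"
```

```text
time: 12.92
tool_pos: [0.5266, 0.0565, 0.1854]
ee_rot: [-1.571, -0.003, -0.157]
wrist_force: [0.6, -0.0, -0.4]
width: 0.0588
the job is handed in; nothing more can be done
None
```

The red mount is lying flat in the middle of the take-off tray, polished face up, and I handed the job in at 12.9 s with the gripper clear of everything.

- **Lever:** I pressed the pad with the shut fingers along its arc until it hit the stop. The force rose to 26 N with only 0.5 mm more travel. The side picture then showed the mount standing wholly above the deck.
- **Mount:** I gripped it across the press's x axis at about 39 mm opening and carried it along to the tray centre. I had commanded a 0.5 mm lift so it would not catch on the deck. I lowered it until it touched, at about 4 N, then released it and backed off.
- **Last checks:** The side and wrist pictures show the mount well inside the rim, with the lever still down. The vial, tweezers, purple puck and larger red puck look unmoved. The wrist network puts the mount's centre at (0.547, 0.151, 0.057), within about 4 mm of where I released it.
- **Disagreements:** At the stop the tool read 25.6 mm high, against about 24 mm expected for the pad. The wrist view put the mould about 2 mm sideways of my estimate from the fixed cameras, and I followed the wrist view.
- **Not checked:** I did not look at the cup again at the end. The arm was never lowered near it.

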